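# Open the clip-lid paint box

### The job

Open the clip-lid storage box so the paint tubes in it can be reached: first flip off the two sprung clips at its ends, pressing each thumb tab down until the clip snaps over and stays open, and only then take the loose lid by its bow handle, lift it off and set it down flat, right way up, on the table beside the box. Put the lid down rather than drop it, leave both clips open, and do not shove the box or disturb the pots, the bottle and the cutter round it.

Things in the scene. Friction and masses are not known exactly. Their poses are not given: they have to be found in the camera images.
- box: white plastic storage box, 130 (x) x 190 (y) x 105 mm without clips, 2 kg with three paint tubes inside, walls 4 mm, standing loose on the table. Origin: centre of its underside; z up, y along its length toward the left clip. Its long axis runs roughly left to right as the robot sees it; over the tabs of the closed clips it is 307 mm long
- lid: loose grey lid on the box, 141 (x) x 201 (y) mm, 0.22 kg. Origin: centre of its skirt's lower edge, 93 mm above the table while on the box (skirt 12 mm deep, 2.5 mm play all round), at table height once put down on its skirt; z up, y along its length, parallel to the box's y. Above the origin: flat top 16 mm, raised border 19 mm, top of handle 49 mm
- lid_handle (a point): middle of the lid's bow handle: a level bar 16 mm wide (lid x), 94 mm long (lid y), 14 mm high, centre 26 mm above the lid's flat top and 42 mm above the lid's origin, free on both long sides; pinch it across its width from above. Axes as the lid's
- clip_left (a joint): left clip (box +y end): 0 = on, nose over the lid; grows as it swings out and down; 1.6 = fully off, tab hanging. The spring holds it at either end, changes over at 0.34 rad. Press straight down on the tab's outer half: about 6 N at first, then falling; after some 15 mm of travel it snaps over by itself from under the finger. Hinge line 100 mm above the table, 7.5 mm out from the lid's end edge
- clip_right (a joint): right clip (box -y end): 0 = on, nose over the lid; grows as it swings out and down; 1.6 = fully off, tab hanging. The spring holds it at either end, changes over at 0.34 rad. Press straight down on the tab's outer half: about 6 N at first, then falling; after some 15 mm of travel it snaps over by itself from under the finger. Hinge line 100 mm above the table, 7.5 mm out from the lid's end edge
- tab_left (a point): point on the top face of the black left clip's thumb tab, 122 mm above the table and 39.5 mm out from the lid's end edge while the clip is on. The tab is a plate 44 mm wide, 4.5 mm thick, turned up 20 deg outward: top face 111 mm high at 11.5 mm out from that edge, 127 mm at its tip 53 mm out; nothing above or below it. Axes: y out from the box (level), z up, while on; they turn with the clip
- tab_right (a point): point on the top face of the black right clip's thumb tab, 122 mm above the table and 39.5 mm out from the lid's end edge while the clip is on. The tab is a plate 44 mm wide, 4.5 mm thick, turned up 20 deg outward: top face 111 mm high at 11.5 mm out from that edge, 127 mm at its tip 53 mm out; nothing above or below it. Axes: y out from the box (level), z up, while on; they turn with the clip
- pot_white: small round white-lidded paint pot, 62 mm across, 58 mm high, standing beyond the box; origin under its centre. Bystander
- pot_umber: the same kind of pot with a brown disc on its lid, 62 mm across, 58 mm high, beyond the box; origin under its centre. Bystander
- bottle: squeeze bottle of paint with a black nozzle cap, 66 mm across, 177 mm high, standing beyond the box; origin under its centre. Bystander
- cutter: snap-off cutter lying flat, 150 x 21 x 14 mm, to the left of the box; origin under its centre, y along its length. Bystander. (No object stands on the robot's right, y from -0.16 to -0.40 at x from 0.36 to 0.60; flat canvases 4 mm thick border that bare strip.)

How it is judged:
By the outcome, as a careful person would: the job done as asked, in the order asked, and still so for the second after the job is handed in, with the robot touching nothing.
It also fails if it takes over 51 s, if anything falls off the work surface, if the arm or the gripper's body presses on something with over 40 N, if the wrist force passes 120 N, or if a joint passes its speed limit or range.

### The arm

A 6-joint arm with a two-finger parallel gripper is mounted at the origin on the work surface; the furniture and walls round the work are solid. World frame = base frame: x ahead of the robot, y to its left, z up, the work surface at z = 0. Lengths are in m, angles in rad, forces in N, time in s.
With the tool pointing down it reaches from about 0.375 to 0.9 m from the base axis. Payload 3.1 kg.
Tool frame: the origin (TCP) lies between the finger pads; the fingertips stand robot.finger_overhang ahead of it and the grasp point (between the pads) lies 3 mm ahead of it (robot.finger_overhang is the distance from the TCP to the fingertips, in m); z points along the fingers, y is the line along which they close (so a half turn about z gives the same grasp; the last joint's range is limited). The gripper opens to 87 mm and grips with 3 to 60 N. Pads are 19 mm wide; open, the fingers measure 117 mm over their backs; the gripper's body (75 mm by 190 mm) begins 51 mm behind the grasp point.
Start: joints at [1.046, 0.527, 1.433, -0, 1.181, -0.178], TCP at [0.212, 0.588, 0.245] pointing down, gripper open.
Joint ranges: [-3.08, 3.08], [-0.75, 2.2], [0.22, 2.44], [-1.43, 4.57], [0, 2.65], [-2.85, 2.85]. Speed limits (rad/s): [2.79, 2.79, 3.14, 3.14, 3.14, 3.14].

### API

Orientations are given as a unit quaternion [x, y, z, w].
In Python, from rig import get_obs, vision, hand_in, nets, robot gives the robot as it stands.
- The arm moves only by the tool apply_moves, never from a script. Its argument "series" is a list of rows, each an object with "offset": the shift along the world's x, y, z in cm, a list of three; "rot": the turn, a rotation vector about the world's x, y, z in degrees, a list of three. A call has 1 to 20 rows; each row is the pose to reach, as a shift and turn from the pose commanded when the call began; what a row does not reach only later rows make up. A row lasts 1/10 s, in which the tool goes at most 50 mm and 8.59 degrees, less where a joint would pass 70% of its speed; a pose out of reach is approached as far as the arm can. A call with a gripper value outside its range is refused whole. "hand" is the opening, from 0 (shut) to 1 (fully open), set as the call begins (left out, the last holds). The fingers move at their own pace and stop on an object; "newtons" is the grip in N (left out, the last holds). Time passes only in rows, so rows that repeat a pose let the fingers close. It gives the time, the measured TCP pose, the force, the opening and the grip force at its end, in the units of the state.
- get_obs(): the state, without advancing time (a new reading comes with each control period).
- vision.camera(name): name is "scene" or "top" or "wrist"; returns the picture (480x640x3 uint8, red, green, blue); there is no depth.
- vision.calibration(name): a dict with "K" (3x3 intrinsics, pixels), "k1" (the pictures are not rectified: a ray, as slopes to the right and down, at radius r is drawn at 1 + k1 r^2 times it, then the intrinsics apply), "R" (3x3) and "t" (3): a world point X has camera coordinates R X + t. Camera axes: x right, y down, z forward; pixel columns grow to the right and rows downward; lengths in m; the calibration is good to about 2 mm. A picture is of the moment at which its call begins: read the wrist's pose just before it. calibration takes no time and is no camera call; for the wrist camera it gives the pose at the moment of the call.
- hand_in(): hands the job in; it is judged then, once.
Trained networks look in the newest picture that a camera, given by its name, has taken for a name from the list of things; names that differ only in an ending like _2 or _b are one class to them, and where a whole thing is asked for, a point or a joint stands for the part that bears it (a point fixed in the world has none). Each returns a list of dicts, best first, with "conf" (0 to 1); they miss things now and then, are a little off and sometimes report something else, mostly with a low value. They report only what shows in the picture. A call takes as long as a camera call.
- nets.search_frame(camera, query): "centre" ([x, y, z] in m, in world coordinates, good to about 4 mm: the middle of the surface that is visible of it).
- nets.spot_point(camera, query): "centre" ([x, y, z] in m, in world coordinates, good to about 4 mm: a listed point, or the origin of a listed thing).
The state is a dict: "time": time; "q": joint angles; "joint_velocities": joint speeds; "joint_torque": joint torques, N m; "position": TCP position; "tool_rot": TCP orientation; "ft_force": force on the tool from outside, world axes, zero at the start; "moment": the same for the moment, N m; "grip_width": finger opening in m; "grip_force": force on a finger pad.
Only numpy, scipy, OpenCV 4.12 (cv2) and the standard library are available. Lean on these libraries where they do the work, as an engineer would, in place of code of your own. Each camera call takes 0.05 s, during which the arm holds its last target. There are 200 camera calls.

## Working session

There is one attempt and no reset: what is moved stays moved. The work goes in short steps, Python scripts to look and compute and a tool call to move; the robot and the scene stay as the last step left them, time stands still between calls to the robot, and variables do not carry over. Pictures are saved under pics/ and viewed, at most 10 in all, crops included, and the job is handed in when it is done.

Besides the shell and the picture viewer there is one more tool, called as a command line: name --argument value ..., lists and objects as JSON in quotes. apply_moves: Moves the arm, as the interface text tells. Its arguments: {"type":"object","properties":{"series":{"type":"array"},"hand":{"type":"number"},"newtons":{"type":"number"}},"required":["series"]}

```bash
mkdir -p pics; python3 - <<'E'
from rig import get_obs, vision, nets, robot
import cv2,numpy as np
o=get_obs();print(o['time'],o['position'],o['tool_rot'],o['grip_width'],robot.finger_overhang)
for c in ['scene','top']:
    im=vision.camera(c);cv2.imwrite(f'pics/{c}0.png',im[:,:,::-1])
    for q in ['lid_handle','tab_left','tab_right','lid','box','pot_white','pot_umber','bottle','cutter']:
        r=nets.spot_point(c,q)
        print(c,q,[(np.round(d['centre'],4).tolist(),round(d['conf'],2)) for d in r[:2]])
print(get_obs()['time'])
E
```

```text
0.0 [0.21147076 0.58741892 0.2435642 ] [ 1.72042231e-01  9.85088976e-01 -1.01810660e-03 -3.79139836e-04] 0.08705760703723814 0.022
scene lid_handle [([0.5321, 0.1648, 0.1346], 0.93)]
scene tab_left [([0.4641, 0.2837, 0.1264], 0.88)]
scene tab_right [([0.5948, 0.0381, 0.1234], 0.9)]
scene lid [([0.5341, 0.1586, 0.0932], 0.89)]
scene box [([0.5315, 0.1613, 0.0002], 0.88)]
scene pot_white [([0.7571, 0.2032, -0.0046], 0.96)]
scene pot_umber [([0.7605, 0.2016, -0.0049], 0.68), ([0.7493, 0.0927, -0.0001], 0.58)]
scene bottle [([0.7379, 0.2965, -0.0063], 0.7)]
scene cutter [([0.5732, 0.4272, -0.0003], 0.55)]
top lid_handle [([0.5317, 0.1613, 0.1353], 0.94)]
top tab_left [([0.4701, 0.2774, 0.1168], 0.87), ([0.75, 0.0949, 0.0035], 0.66)]
top tab_right [([0.6069, 0.0355, 0.1187], 0.59)]
top lid [([0.5341, 0.1609, 0.0926], 0.75)]
top box []
top pot_white [([0.7619, 0.2029, 0.004], 0.78)]
top pot_umber [([0.7494, 0.09, 0.0023], 0.77), ([0.5735, 0.4236, -0.0004], 0.66)]
top bottle [([0.7371, 0.3013, -0.0023], 0.83)]
top cutter [([0.5752, 0.4217, 0.0038], 0.83), ([0.5309, 0.16, 0.0924], 0.19)]
1.0
```

View pics/scene0.png

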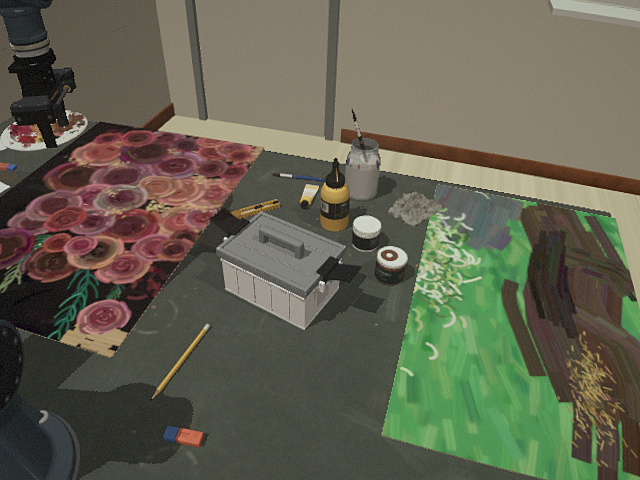

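View pics/top0.png

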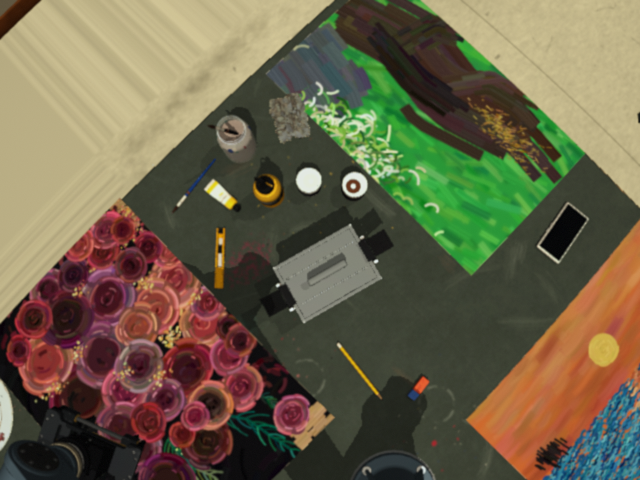

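The scene view shows the box with its handle near (280,240) and black tabs near (228,217) and (342,270). In the top view they are at (272,300) and (377,245). The nets agree with this: box centre is about (0.533, 0.161), yaw about 28.8°. Next I'll go above the left tab with the fingers shut.

apply_moves --series '[{"offset": [5, -6, -0.5], "rot": [0, 0, -8]}, {"offset": [10, -12, -1], "rot": [0, 0, -16]}, {"offset": [15, -18, -1.5], "rot": [0, 0, -24]}, {"offset": [20, -24, -2], "rot": [0, 0, -32]}, {"offset": [25.4, -30.4, -2.5], "rot": [0, 0, -41.4]}, {"offset": [25.4, -30.4, -2.5], "rot": [0, 0, -41.4]}, {"offset": [25.4, -30.4, -2.5], "rot": [0, 0, -41.4]}, {"offset": [25.4, -30.4, -2.5], "rot": [0, 0, -41.4]}, {"offset": [25.4, -30.4, -2.5], "rot": [0, 0, -41.4]}, {"offset": [25.4, -30.4, -2.5], "rot": [0, 0, -41.4]}, {"offset": [25.4, -30.4, -2.5], "rot": [0, 0, -41.4]}, {"offset": [25.4, -30.4, -2.5], "rot": [0, 0, -41.4]}, {"offset": [25.4, -30.4, -2.5], "rot": [0, 0, -41.4]}]' --hand 0 --newtons 20

```text
time: 2.3
position: [0.4648, 0.2852, 0.2197]
tool_rot: [0.508, 0.861, 0.0, -0.0]
ft_force: [0.1, 0.1, 0.1]
grip_width: 0.0014
grip_force: 0.0
```

```bash
cat > h.py <<'E'
from rig import get_obs, vision, nets, robot
import cv2,numpy as np
from scipy.spatial.transform import Rotation as Ro
def st():
    o=get_obs();R=Ro.from_quat(o['tool_rot']).as_matrix()
    print('t',round(o['time'],2),'p',np.round(o['position'],4),'tool y ang',round(float(np.degrees(np.arctan2(R[1,1],R[0,1]))),2),'tilt z',np.round(R[:,2],3),'F',np.round(o['ft_force'],1),'w',round(o['grip_width'],4),round(o['grip_force'],1))
def look(c,qs,save=None,f='spot_point'):
    im=vision.camera(c)
    if save: cv2.imwrite(f'pics/{save}.png',im[:,:,::-1])
    for q in qs: print(c,q,[(np.round(d['centre'],4).tolist(),round(d['conf'],2)) for d in getattr(nets,f)(c,q)[:2]])
def proj(c,P):
    k=vision.calibration(c);X=np.atleast_2d(P)@np.array(k['R']).T+k['t'];s=X[:,:2]/X[:,2:]
    s=s*(1+k['k1']*(s**2).sum(1,keepdims=True));K=np.array(k['K'])
    return s@K[:2,:2].T+K[:2,2]
E
python3 - <<'E'
from h import *
st();look('wrist',['tab_left','tab_right','lid_handle','lid'],'w1')
im=cv2.imread('pics/top0.png')
def box(P,col,im): cv2.polylines(im,[np.int32(np.round(proj('top',P)*8))],True,col,1,cv2.LINE_AA,3)
a=np.radians(28.8);u=np.array([np.cos(a),np.sin(a)]);v=np.array([-np.sin(a),np.cos(a)]);c=np.array([.5332,.161])
rect=lambda c,u,v,x,y,z:[np.r_[c+i*x*u+j*y*v,z] for i,j in((1,1),(1,-1),(-1,-1),(-1,1))]
box(rect(c,u,v,.0705,.1005,.112),(0,0,255),im)
for s in(1,-1): box(rect(c+s*.1328*v,u,v,.022,.0208,.119),(255,255,0),im)
box([[.36,-.16,0],[.36,-.4,0],[.6,-.4,0],[.6,-.16,0]],(0,255,255),im)
cv2.imwrite('pics/ov.png',cv2.resize(im[150:480,220:640],None,fx=1.8,fy=1.8,interpolation=cv2.INTER_CUBIC))
E
```

```text
t 2.3 p [0.4648 0.2852 0.2197] tool y ang 28.92 tilt z [-0.  0. -1.] F [0.1 0.1 0.1] w 0.0014 0.0
wrist tab_left [([0.463, 0.2833, 0.121], 0.9)]
wrist tab_right []
wrist lid_handle []
wrist lid [([0.5314, 0.1597, 0.092], 0.81)]
```

View pics/ov.png

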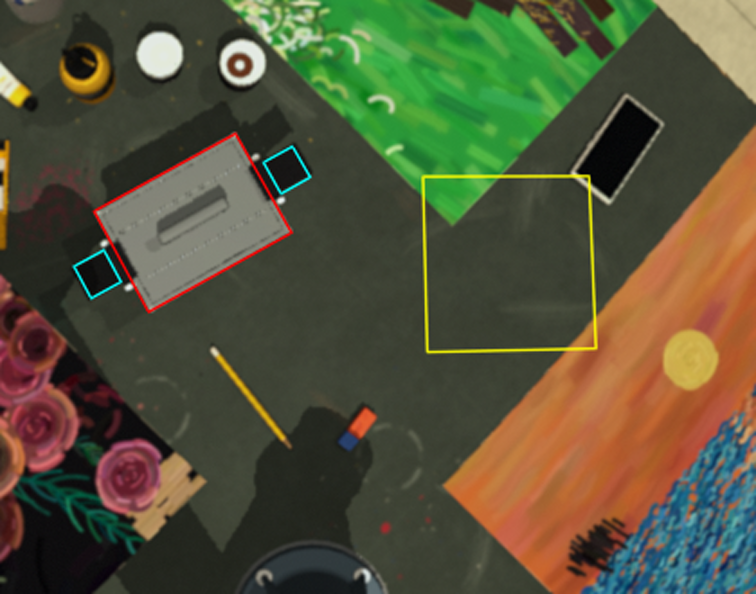

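The overlay fits the lid and tabs to within about 2 mm. A corner of the green canvas reaches into the bare strip, so the lid should go down near (0.44, -0.235). Now I'll press the left tab.

apply_moves --series '[{"offset": [0, 0, -3], "rot": [0, 0, 0]}, {"offset": [0, 0, -6], "rot": [0, 0, 0]}, {"offset": [0, 0, -6.8], "rot": [0, 0, 0]}, {"offset": [0, 0, -7.1], "rot": [0, 0, 0]}, {"offset": [0, 0, -7.4], "rot": [0, 0, 0]}, {"offset": [0, 0, -7.7], "rot": [0, 0, 0]}, {"offset": [0, 0, -8.0], "rot": [0, 0, 0]}, {"offset": [0, 0, -8.3], "rot": [0, 0, 0]}]'

```text
time: 3.35
position: [0.4669, 0.2847, 0.1376]
tool_rot: [0.509, 0.861, 0.002, 0.001]
ft_force: [-0.2, 1.3, 2.7]
grip_width: 0.0002
grip_force: 1.3
```

apply_moves --series '[{"offset": [0, 0, -0.3], "rot": [0, 0, 0]}, {"offset": [0, 0, -0.6], "rot": [0, 0, 0]}, {"offset": [0, 0, -0.9], "rot": [0, 0, 0]}, {"offset": [0, 0, -1.2], "rot": [0, 0, 0]}, {"offset": [0, 0, -1.5], "rot": [0, 0, 0]}, {"offset": [0, 0, -1.8], "rot": [0, 0, 0]}, {"offset": [0, 0, -1.8], "rot": [0, 0, 0]}]'

```text
time: 4.05
position: [0.4655, 0.2838, 0.118]
tool_rot: [0.509, 0.861, -0.0, -0.0]
ft_force: [-0.7, -0.3, 0.4]
grip_width: 0.0003
grip_force: 0.0
```

apply_moves --series '[{"offset": [0, 0, 5], "rot": [0, 0, 0]}, {"offset": [0, 0, 10], "rot": [0, 0, 0]}, {"offset": [2.7, -4.9, 10], "rot": [0, 0, 0]}, {"offset": [5.4, -9.8, 10], "rot": [0, 0, 0]}, {"offset": [8.1, -14.7, 10], "rot": [0, 0, 0]}, {"offset": [10.8, -19.7, 10], "rot": [0, 0, 0]}, {"offset": [13.6, -24.8, 10], "rot": [0, 0, 0]}, {"offset": [13.6, -24.8, 10], "rot": [0, 0, 0]}, {"offset": [13.6, -24.8, 10], "rot": [0, 0, 0]}, {"offset": [13.6, -24.8, 10], "rot": [0, 0, 0]}]'

```text
time: 5.05
position: [0.6016, 0.0354, 0.2182]
tool_rot: [0.51, 0.86, 0.0, -0.001]
ft_force: [-0.5, -0.1, -0.3]
grip_width: 0.0006
grip_force: 0.0
```

```bash
python3 - <<'E'
from h import *
st();look('wrist',['tab_right','lid_handle','lid']);look('top',['tab_left','lid_handle','lid']);look('scene',['tab_left','lid_handle','lid','box'],'s2')
im=cv2.imread('pics/s2.png')[150:350,170:430];cv2.imwrite('pics/s2c.png',cv2.resize(im,None,fx=2.5,fy=2.5))
E
```

```text
t 5.05 p [0.6016 0.0354 0.2182] tool y ang 28.68 tilt z [-0.001  0.001 -1.   ] F [-0.5 -0.1 -0.3] w 0.0006 0.0
wrist tab_right [([0.6023, 0.0356, 0.1206], 0.74)]
wrist lid_handle [([0.531, 0.161, 0.0932], 0.63)]
wrist lid [([0.53, 0.1605, 0.0902], 0.76)]
top tab_left [([0.4744, 0.2679, 0.064], 0.73), ([0.5317, 0.1603, 0.137], 0.27)]
top lid_handle [([0.5325, 0.1605, 0.1346], 0.88)]
top lid [([0.534, 0.1622, 0.0924], 0.63)]
scene tab_left [([0.4643, 0.2758, 0.0707], 0.48)]
scene lid_handle [([0.536, 0.1663, 0.1344], 0.91)]
scene lid [([0.5337, 0.1619, 0.0916], 0.95)]
scene box [([0.5309, 0.1595, 0.0002], 0.78)]
```

View pics/s2c.png

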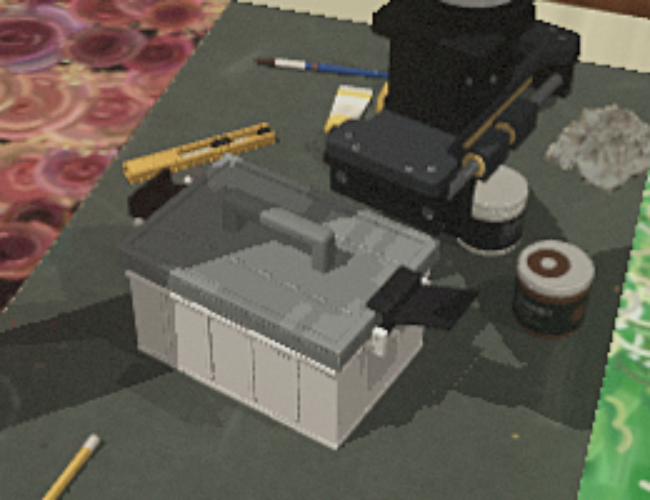

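The left clip is open: its tab hangs at about (155,190) in the crop, and the right clip is still on at about (430,300). Now I'll press the right tab.

apply_moves --series '[{"offset": [-0.1, 0.2, -3], "rot": [0, 0, 0]}, {"offset": [-0.1, 0.2, -6], "rot": [0, 0, 0]}, {"offset": [-0.1, 0.2, -6.8], "rot": [0, 0, 0]}, {"offset": [-0.1, 0.2, -7.1], "rot": [0, 0, 0]}, {"offset": [-0.1, 0.2, -7.4], "rot": [0, 0, 0]}, {"offset": [-0.1, 0.2, -7.7], "rot": [0, 0, 0]}, {"offset": [-0.1, 0.2, -8.0], "rot": [0, 0, 0]}, {"offset": [-0.1, 0.2, -8.3], "rot": [0, 0, 0]}]'

```text
time: 6.5
position: [0.6027, 0.0375, 0.1366]
tool_rot: [0.509, 0.861, 0.001, 0.002]
ft_force: [1.7, -1.3, 1.9]
grip_width: 0.0002
grip_force: 1.1
```

apply_moves --series '[{"offset": [0, 0, -0.3], "rot": [0, 0, 0]}, {"offset": [0, 0, -0.6], "rot": [0, 0, 0]}, {"offset": [0, 0, -0.9], "rot": [0, 0, 0]}, {"offset": [0, 0, -1.2], "rot": [0, 0, 0]}, {"offset": [0, 0, -1.5], "rot": [0, 0, 0]}, {"offset": [0, 0, -1.8], "rot": [0, 0, 0]}, {"offset": [0, 0, -1.8], "rot": [0, 0, 0]}]'

```text
time: 7.2
position: [0.6004, 0.0381, 0.1169]
tool_rot: [0.509, 0.861, -0.0, -0.001]
ft_force: [-0.3, -0.0, 0.7]
grip_width: 0.0002
grip_force: 0.0
```

apply_moves --series '[{"offset": [0, 0, 5], "rot": [0, 0, 0]}, {"offset": [0, 0, 10], "rot": [0, 0, 0]}, {"offset": [-2.2, 4.1, 11.5], "rot": [0, 0, 0]}, {"offset": [-4.4, 8.2, 11.5], "rot": [0, 0, 0]}, {"offset": [-6.8, 12.3, 11.5], "rot": [0, 0, 0]}, {"offset": [-6.8, 12.3, 11.5], "rot": [0, 0, 0]}, {"offset": [-6.8, 12.3, 11.5], "rot": [0, 0, 0]}, {"offset": [-6.8, 12.3, 11.5], "rot": [0, 0, 0]}]' --hand 0.7

```text
time: 8.0
position: [0.5337, 0.1604, 0.2327]
tool_rot: [0.509, 0.861, 0.0, 0.001]
ft_force: [1.0, -0.3, -0.7]
grip_width: 0.0556
grip_force: 0.0
```

```bash
python3 - <<'E'
from h import *
st();look('wrist',['lid_handle','lid']);look('top',['tab_left','tab_right','lid_handle','lid'],'t3');look('scene',['tab_left','tab_right','lid_handle','lid','box'],'s3')
a=cv2.imread('pics/s3.png')[170:350,190:400];b=cv2.imread('pics/t3.png')[200:380,220:430]
cv2.imwrite('pics/s3c.png',cv2.resize(cv2.hconcat([a,b]),None,fx=1.9,fy=1.9,interpolation=cv2.INTER_CUBIC))
E
```

```text
t 8.0 p [0.5337 0.1604 0.2327] tool y ang 28.76 tilt z [ 0.001 -0.    -1.   ] F [ 1.  -0.3 -0.7] w 0.0556 0.0
wrist lid_handle [([0.5362, 0.1607, 0.1352], 0.79)]
wrist lid [([0.5316, 0.1591, 0.0917], 0.58)]
top tab_left [([0.4766, 0.27, 0.0682], 0.77)]
top tab_right []
top lid_handle []
top lid []
scene tab_left [([0.4673, 0.2727, 0.0732], 0.8), ([0.5342, 0.1658, 0.1325], 0.55)]
scene tab_right [([0.594, 0.0484, 0.0694], 0.71), ([0.5342, 0.1626, 0.1331], 0.19)]
scene lid_handle [([0.5361, 0.1639, 0.1319], 0.92), ([0.76, 0.205, -0.0017], 0.25)]
scene lid [([0.5339, 0.1607, 0.0902], 0.93)]
scene box [([0.5301, 0.1604, -0.0013], 0.59), ([0.5979, 0.0463, 0.0688], 0.16)]
```

View pics/s3c.png

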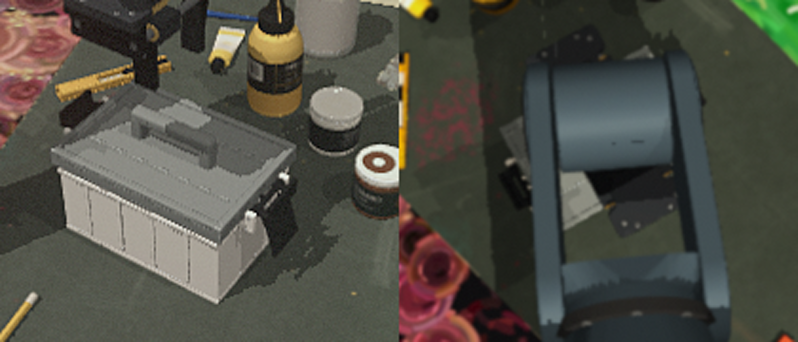

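Both tabs now hang: left at about (85,110), right at about (277,215) in the left half. I'll descend and grasp the handle.

apply_moves --series '[{"offset": [0, 0, -3], "rot": [0, 0, 0]}, {"offset": [0, 0.1, -6], "rot": [0, 0, 0]}, {"offset": [0, 0.1, -8], "rot": [0, 0, 0]}, {"offset": [0, 0.1, -8.8], "rot": [0, 0, 0]}, {"offset": [0, 0.1, -9.3], "rot": [0, 0, 0]}, {"offset": [0, 0.1, -9.3], "rot": [0, 0, 0]}]'

```text
time: 9.3
position: [0.5331, 0.162, 0.1396]
tool_rot: [0.509, 0.861, 0.0, 0.0]
ft_force: [-0.3, -0.8, -0.3]
grip_width: 0.0608
grip_force: 0.0
```

apply_moves --series '[{"offset": [0, 0, 0], "rot": [0, 0, 0]}, {"offset": [0, 0, 0], "rot": [0, 0, 0]}, {"offset": [0, 0, 0], "rot": [0, 0, 0]}, {"offset": [0, 0, 0], "rot": [0, 0, 0]}, {"offset": [0, 0, 0], "rot": [0, 0, 0]}, {"offset": [0, 0, 0], "rot": [0, 0, 0]}, {"offset": [0, 0, 0], "rot": [0, 0, 0]}, {"offset": [0, 0, 0], "rot": [0, 0, 0]}]' --hand 0 --newtons 25

```text
time: 10.1
position: [0.533, 0.162, 0.1396]
tool_rot: [0.509, 0.861, 0.0, 0.0]
ft_force: [1.8, 0.6, 0.1]
grip_width: 0.0161
grip_force: 25.0
```

Gripped at 16 mm. Next I'll lift straight up, slowly at first.

apply_moves --series '[{"offset": [0, 0, 0.5], "rot": [0, 0, 0]}, {"offset": [0, 0, 1.2], "rot": [0, 0, 0]}, {"offset": [0, 0, 2.0], "rot": [0, 0, 0]}, {"offset": [0, 0, 3.0], "rot": [0, 0, 0]}, {"offset": [0, 0, 4.5], "rot": [0, 0, 0]}, {"offset": [0, 0, 6.5], "rot": [0, 0, 0]}, {"offset": [0, 0, 8], "rot": [0, 0, 0]}, {"offset": [0, 0, 8], "rot": [0, 0, 0]}]'

```text
time: 10.9
position: [0.5344, 0.1622, 0.2225]
tool_rot: [0.509, 0.861, 0.002, 0.002]
ft_force: [-0.1, 0.3, -2.6]
grip_width: 0.0155
grip_force: 25.0
```

apply_moves --series '[{"offset": [-0.2, -1, 0], "rot": [0, 0, -0.7]}, {"offset": [-0.7, -3, 0], "rot": [0, 0, -2.2]}, {"offset": [-1.4, -6, 0], "rot": [0, 0, -4.4]}, {"offset": [-2.1, -9, 0], "rot": [0, 0, -6.5]}, {"offset": [-2.8, -12, 0], "rot": [0, 0, -8.7]}, {"offset": [-3.6, -15, 0], "rot": [0, 0, -10.9]}, {"offset": [-4.3, -18, 0], "rot": [0, 0, -13.1]}, {"offset": [-5, -21, 0], "rot": [0, 0, -15.2]}, {"offset": [-5.7, -24, 0], "rot": [0, 0, -17.4]}, {"offset": [-6.4, -27, 0], "rot": [0, 0, -19.6]}, {"offset": [-7.1, -30, 0], "rot": [0, 0, -21.8]}, {"offset": [-7.8, -33, 0], "rot": [0, 0, -23.9]}, {"offset": [-8.5, -36, 0], "rot": [0, 0, -26.1]}, {"offset": [-9.1, -38.5, 0], "rot": [0, 0, -27.9]}, {"offset": [-9.4, -39.7, 0], "rot": [0, 0, -28.8]}, {"offset": [-9.4, -39.7, 0], "rot": [0, 0, -28.8]}, {"offset": [-9.4, -39.7, 0], "rot": [0, 0, -28.8]}]'

```text
time: 12.6
position: [0.4382, -0.234, 0.219]
tool_rot: [0.707, 0.707, 0.0, -0.001]
ft_force: [-0.3, 1.5, -3.0]
grip_width: 0.0161
grip_force: 25.0
```

```bash
python3 - <<'E'
from h import *
st();look('scene',['lid_handle','lid','box','tab_left','tab_right'],'s4');look('top',['lid_handle','lid','box','tab_left','tab_right'])
im=cv2.imread('pics/s4.png');p=proj('scene',[[.44+i*.0705,-.235+j*.1005,0] for i,j in((1,1),(1,-1),(-1,-1),(-1,1))])
cv2.polylines(im,[np.int32(p)],True,(0,255,255),1);cv2.imwrite('pics/s4o.png',im)
E
```

```text
t 12.6 p [ 0.4382 -0.234   0.219 ] tool y ang -0.03 tilt z [-0.001  0.002 -1.   ] F [-0.3  1.5 -3. ] w 0.0161 25.0
scene lid_handle [([0.4381, -0.2304, 0.2116], 0.77)]
scene lid [([0.4382, -0.2338, 0.1685], 0.96)]
scene box [([0.5343, 0.1617, -0.0023], 0.78)]
scene tab_left [([0.4694, 0.2749, 0.0736], 0.84)]
scene tab_right [([0.5949, 0.049, 0.0664], 0.61)]
top lid_handle [([0.4376, -0.2362, 0.2153], 0.6)]
top lid [([0.438, -0.2332, 0.1736], 0.69)]
top box [([0.5346, 0.1577, -0.0016], 0.6)]
top tab_left [([0.4714, 0.2704, 0.0642], 0.49)]
top tab_right [([0.5997, 0.045, 0.0629], 0.69)]
```

View pics/s4o.png

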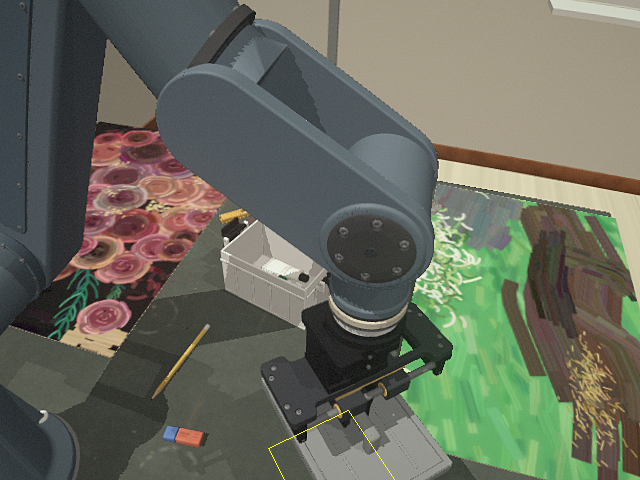

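The open box stands where it was at (270,265), and the lid hangs level above its spot. The yellow footprint is clear of the canvas and the eraser. Now I'll lower it.

apply_moves --series '[{"offset": [0, 0, -2], "rot": [0, 0, 0]}, {"offset": [0, 0, -5], "rot": [0, 0, 0]}, {"offset": [0, 0, -8], "rot": [0, 0, 0]}, {"offset": [0, 0, -11], "rot": [0, 0, 0]}, {"offset": [0, 0, -14], "rot": [0, 0, 0]}, {"offset": [0, 0, -15.5], "rot": [0, 0, 0]}, {"offset": [0, 0, -16.2], "rot": [0, 0, 0]}, {"offset": [0, 0, -16.5], "rot": [0, 0, 0]}, {"offset": [0, 0, -16.8], "rot": [0, 0, 0]}, {"offset": [0, 0, -16.8], "rot": [0, 0, 0]}]'

```text
time: 14.2
position: [0.4392, -0.2354, 0.0521]
tool_rot: [0.707, 0.707, 0.0, 0.001]
ft_force: [0.2, 0.3, -2.3]
grip_width: 0.0159
grip_force: 25.0
```

apply_moves --series '[{"offset": [0, 0, -0.1], "rot": [0, 0, 0]}, {"offset": [0, 0, -0.2], "rot": [0, 0, 0]}, {"offset": [0, 0, -0.3], "rot": [0, 0, 0]}, {"offset": [0, 0, -0.4], "rot": [0, 0, 0]}, {"offset": [0, 0, -0.4], "rot": [0, 0, 0]}]'

```text
time: 14.7
position: [0.4388, -0.235, 0.0475]
tool_rot: [0.707, 0.707, -0.0, -0.0]
ft_force: [0.6, -0.7, -2.1]
grip_width: 0.016
grip_force: 25.0
```

apply_moves --series '[{"offset": [0, 0, -0.1], "rot": [0, 0, 0]}, {"offset": [0, 0, -0.15], "rot": [0, 0, 0]}, {"offset": [0, 0, -0.15], "rot": [0, 0, 0]}]'

```text
time: 15.0
position: [0.4389, -0.235, 0.0466]
tool_rot: [0.707, 0.707, 0.0, 0.0]
ft_force: [-1.6, 1.5, 3.6]
grip_width: 0.0156
grip_force: 25.0
```

The force has changed sign, so the lid is on the table. I'll release it and rise.

apply_moves --series '[{"offset": [0, 0, 0], "rot": [0, 0, 0]}, {"offset": [0, 0, 0], "rot": [0, 0, 0]}, {"offset": [0, 0, 0], "rot": [0, 0, 0]}, {"offset": [0, 0, 0], "rot": [0, 0, 0]}, {"offset": [0, 0, 0], "rot": [0, 0, 0]}, {"offset": [0, 0, 0], "rot": [0, 0, 0]}]' --hand 0.6

```text
time: 15.6
position: [0.4388, -0.235, 0.046]
tool_rot: [0.707, 0.707, 0.0, -0.0]
ft_force: [0.1, 0.2, 0.2]
grip_width: 0.0501
grip_force: 0.0
```

apply_moves --series '[{"offset": [0, 0, 1], "rot": [0, 0, 0]}, {"offset": [0, 0, 3], "rot": [0, 0, 0]}, {"offset": [0, 0, 6], "rot": [0, 0, 0]}, {"offset": [0, 0, 10], "rot": [0, 0, 0]}, {"offset": [0, 0, 14], "rot": [0, 0, 0]}, {"offset": [0, 0, 18], "rot": [0, 0, 0]}, {"offset": [0, 0, 20], "rot": [0, 0, 0]}, {"offset": [0, 0, 20], "rot": [0, 0, 0]}]'

```text
time: 16.4
position: [0.4403, -0.2361, 0.2499]
tool_rot: [0.707, 0.707, 0.0, 0.004]
ft_force: [0.3, 0.1, -0.7]
grip_width: 0.0522
grip_force: 0.0
```

```bash
python3 - <<'E'
from h import *
st();look('scene',['lid_handle','lid','box','tab_left','tab_right'],'s5');look('top',['lid','box','tab_left','tab_right','pot_white','pot_umber','bottle','cutter'],'t5')
cv2.imwrite('pics/f.png',cv2.resize(cv2.hconcat([cv2.imread('pics/s5.png')[170:480,180:500],cv2.imread('pics/t5.png')[150:460,190:510]]),None,fx=1.25,fy=1.25))
E
```

```text
t 16.4 p [ 0.4403 -0.2361  0.2499] tool y ang -0.0 tilt z [ 0.006 -0.006 -1.   ] F [ 0.3  0.1 -0.7] w 0.0522 0.0
scene lid_handle [([0.4395, -0.2346, 0.042], 0.67)]
scene lid []
scene box [([0.5296, 0.1589, -0.0008], 0.59)]
scene tab_left [([0.4673, 0.2775, 0.0692], 0.81)]
scene tab_right []
top lid [([0.4379, -0.2375, 0.0008], 0.81)]
top box [([0.5363, 0.1607, -0.0008], 0.87)]
top tab_left [([0.4724, 0.2716, 0.0641], 0.73)]
top tab_right [([0.6006, 0.0453, 0.0622], 0.78)]
top pot_white [([0.7613, 0.2045, 0.0042], 0.92), ([0.5336, 0.1614, 0.0007], 0.19)]
top pot_umber [([0.749, 0.0951, 0.0004], 0.69), ([0.7609, 0.2052, 0.0003], 0.57)]
top bottle [([0.7371, 0.2992, 0.0016], 0.66)]
top cutter [([0.577, 0.4226, -0.0006], 0.62)]
```

View pics/f.png

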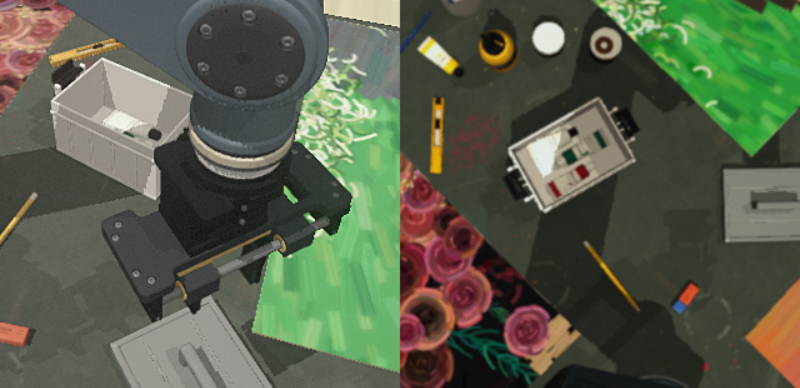

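The top view shows the lid flat on bare table at about (762,203). The box is unmoved with its tubes visible, both tabs hang open at about (517,185) and (625,122), and the bystanders are in place.

```bash
python3 -c "
from rig import hand_in
print(hand_in())"
```

```text
the job is handed in; nothing more can be done
None
```

The box is open: both clips are flipped off, the lid lies flat and right way up on the table beside it, and the final camera check showed the box and everything round it unmoved. I handed it in at about 17 s of the 51 s allowed.

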